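# Vent the vacuum hold-down plate

### The arm

A 7-joint arm with a two-finger parallel gripper is mounted at the origin on the work surface. World frame = base frame: x ahead of the robot, y to its left, z up, the work surface at z = 0. Lengths are in m, angles in rad, forces in N, time in s.
With the tool pointing down it reaches from about 0.35 to 0.9 m from the base axis. Payload 7.2 kg.
Tool frame: the origin (TCP) lies midway between the tips of the shut fingers; the grasp point (between the pads) lies 19 mm behind it; y points along the fingers, z is the direction in which the jaws open and shut, and the axes are right-handed (so a half turn about y gives the same grasp; the last joint's range is limited). The gripper opens to 85 mm and grips with 20 to 120 N. Pads are 22 mm wide; open, the fingers measure 114 mm over their backs; the gripper's body (76 mm by 85 mm) begins 54 mm behind the grasp point. The pads swing forward as they close: fully open they stand 13 mm farther back than shut.
Start: joints at [-1.385, 0.411, -0.013, 1.596, 0.006, 1.134, -0.082], TCP at [0.157, 0.605, 0.231] pointing down, gripper open.
Joint ranges: [-2.95, 2.95], [-0.29, 1.99], [-1.47, 1.44], [0.14, 2.54], [-1.03, 4.17], [0.13, 1.85], [-2.86, 2.86]. Speed limits (rad/s): [2.39, 2.39, 3.01, 3.01, 3.14, 3.14, 3.14].

### API

Orientations are given as a rotation vector (axis times angle).
In Python, from cell import arm gives the robot as it stands. Calls block until the motion is done:
- arm.movep(position, orientation): joint-space move of the TCP to a pose.
- arm.move_l(position, frame=None, rate=0.15, guard=None): straight line of the TCP; frame=None keeps the orientation; rate is the mean speed in m/s. With guard (N) it stops when the force on the tool has changed by that much, and returns True; else False.
- arm.movej(angles): joint-space move.
- arm.grip(opening): opening from 0.0 (shut) to 1.0 (fully open); the grip force is fixed at half the most; returns when the fingers have stopped.
- arm.dwell(seconds).
- arm.solve_ik(position, orientation): joint angles nearest the present ones, or None.
- arm.read_state(): the state.
- arm.read_camera(name): name is "side" or "top" or "wrist"; returns a dict with "image" (400x640x3 uint8, red, green, blue), "mtx" (3x3 intrinsics, pixels), "cam_to_world" (4x4, takes a point from camera to world coordinates). Camera axes: x right, y up, looking along -z (the intrinsics and any distortion apply to the point x, -y, -z); pixel columns grow to the right and rows downward; lengths in m; the calibration is good to about 2 mm. A picture is of the moment at which its call begins. There is no depth.
A pose or a line that the arm cannot do raises arm.MotionError and nothing moves.
- arm.finish_job(): hands the job in, once; it reports no verdict.
The state is a dict: "time_s": time; "joint_positions": joint angles; "joint_velocities": joint speeds; "joint_torque": joint torques, N m; "eef_pos": TCP position; "ee_rot": TCP orientation; "ft_force": force on the tool from outside, world axes, zero at the start; "ft_torque": the same for the moment, N m; "gripper_width": opening from 0.0 (shut) to 1.0 (fully open).
Only numpy, scipy, OpenCV 4.12 (cv2) and the standard library are available. Lean on these libraries where they do the work, as an engineer would, in place of code of your own. Each camera call takes 0.05 s, during which the arm holds its last target. There are 200 camera calls.

### The job

The wood-burning on the panel is finished, so let the vacuum out of the hold-down plate: pull the red knob up and out as far as it goes, leave it out for a moment, then push it fully home again and let go. Leave the blue and the black knob as they are.

Things in the scene. Friction and masses are not known exactly. Their poses are not given: they have to be found in the camera images.
- red_cap (a point): centre of the RED pull-knob's cap, an upright plastic cylinder 36 mm wide, 24 mm tall, on a 12 mm steel stem. It moves straight up (out) and down (in). Pushed in, this point is 92 mm above the bench and 32 mm above its grey valve block (64 x 64 mm; a 26 mm wide, 5 mm high collar rings the stem), which is fixed. Axes: x across the row of valves, away from the robot; y along the row; z up.
- red_knob (a joint): travel of the red knob in m: 0 fully in, 0.030 fully out at its stop. It is stiff (about 4 N to move, a little more when moved fast), has no spring and stays wherever it is left. Starts in.
- blue_knob (a joint): travel of the blue knob (same kind and size) in m: 0 in, 0.030 out. Starts in (under 0.004), is to stay in. The three valves stand in one row, centres 100 mm apart, in any order, on a fixed rail along the robot's side of a dark vacuum plate with a light wooden panel (its top 44 mm above the bench).
- black_knob (a joint): travel of the black knob (same kind and size) in m: 0 in, 0.030 out. Starts out (over 0.026), is to stay out.

How it is judged:
On the way:
1. the red knob is out at its stop (more than 22 mm) for 0.3 s (value of joint red_knob above 0.022 m), for 0.3 s.
At the end, for the whole second after the job is handed in: The red knob has been out at its stop and is home again (within 6 mm of fully in); the blue knob is still in (within 8 mm) and the black knob still out (within 8 mm) (value of joint red_knob below 0.006 m and value of joint blue_knob below 0.008 m and value of joint black_knob above 0.022 m); the robot touches nothing.
It fails at once if the blue knob is pulled out (more than 15 mm) (value of joint blue_knob above 0.015 m).
It fails at once if the black knob is pushed in (more than 15 mm) (value of joint black_knob below 0.015 m).
It also fails if it takes over 29 s, if anything falls off the work surface, if the arm or the gripper's body presses on something with over 40 N, if the wrist force passes 120 N, or if a joint passes its speed limit or range.

## Working session

There is one attempt and no reset: what is moved stays moved. The work goes in short steps, each a Python script; the robot and the scene stay as the last script left them, time stands still between calls to the robot, and variables do not carry over. Pictures are saved under pics/ and viewed, about 8 in all and at most 12, crops included, and the job is handed in when it is done.

```bash
ls; mkdir -p pics; python3 - <<'E'
from cell import arm
import cv2,numpy as np
s=arm.read_state();print(s['time_s'],s['eef_pos'],s['ee_rot'],s['gripper_width'])
ims=[]
for n in("top","side"):
    c=arm.read_camera(n);np.savez(f"{n}.npz",**{k:c[k] for k in("image","mtx","cam_to_world")})
    print(n,c.keys(),c['mtx'].tolist(),c['cam_to_world'].round(3).tolist())
    cv2.imwrite(f"pics/{n}0.png",c['image'][:,:,::-1])
E
```

```text
pics
0.0 [0.1568624  0.60446368 0.23042955] [-1.56325134  0.19929396 -0.19919814] 0.9981711652917153
top dict_keys(['image', 'mtx', 'cam_to_world']) [[471.5869545477494, 0.0, 322.58179052861846], [0.0, 471.5869545477494, 201.21347021611882], [0.0, 0.0, 1.0]] [[0.022, 0.993, -0.118, 0.5], [-1.0, 0.022, 0.0, 0.038], [0.003, 0.118, 0.993, 0.795], [0.0, 0.0, 0.0, 1.0]]
side dict_keys(['image', 'mtx', 'cam_to_world']) [[438.64688600521, 0.0, 322.8211509448754], [0.0, 438.64688600521, 201.69078658390777], [0.0, 0.0, 1.0]] [[0.798, 0.461, -0.388, 0.337], [-0.603, 0.596, -0.53, -0.289], [-0.013, 0.657, 0.754, 0.595], [0.0, 0.0, 0.0, 1.0]]
```

View pics/top0.png

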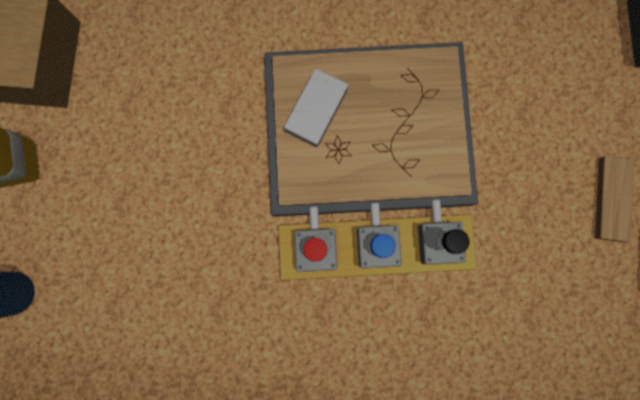

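View pics/side0.png

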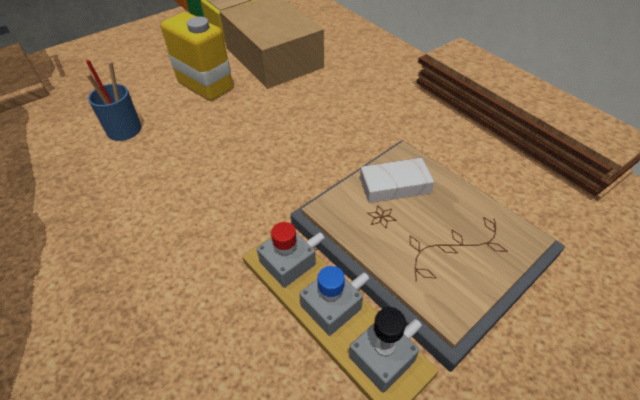

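The top view shows red cap at about (315,249), blue at (383,246) and black at (456,241), out. The side view shows red at (284,236), blue at (331,281) and black at (390,324). Red is at the +y end, and nothing stands above it.

```bash
cat > h.py <<'E'
import numpy as np,cv2
from scipy.spatial.transform import Rotation as R
def ray(c,p):
    M=c['cam_to_world'];d=np.linalg.inv(c['mtx'])@[p[0],p[1],1];d=M[:3,:3]@(d*[1,-1,-1]);return M[:3,3],d/np.linalg.norm(d)
def plane(c,p,z):
    o,d=ray(c,p);return o+d*(z-o[2])/d[2]
def cross(r):
    A=sum(np.eye(3)-np.outer(d,d) for o,d in r);b=sum((np.eye(3)-np.outer(d,d))@o for o,d in r);return np.linalg.solve(A,b)
def blob(im,col,roi):
    h=cv2.cvtColor(im,cv2.COLOR_RGB2HSV);H,S,V=cv2.split(h)
    m={'red':((H<8)|(H>172))&(S>170)&(V>70),'blue':(H>100)&(H<125)&(S>140)}[col].astype(np.uint8)
    k=np.zeros_like(m);x,y,w=roi;k[y-w:y+w,x-w:x+w]=1
    c=max(cv2.findContours(m*k,0,2)[0],key=cv2.contourArea);M=cv2.moments(c)
    return (M['m10']/M['m00'],M['m01']/M['m00']),cv2.boundingRect(c)
E
python3 - <<'E'
from h import *
from cell import arm
t=dict(np.load('top.npz'));s=dict(np.load('side.npz'))
P={}
for col,a,b in(('red',(315,249,25),(284,236,25)),('blue',(383,246,25),(331,281,25))):
    pa,ba=blob(t['image'],col,a);pb,bb=blob(s['image'],col,b)
    P[col]=cross([ray(t,pa),ray(s,pb)]);print(col,pa,ba,pb,bb,P[col].round(4),plane(t,pa,.100).round(4),plane(s,pb,.094).round(4))
d=P['red']-P['blue'];print(np.linalg.norm(d),d)
st=arm.read_state();print(R.from_rotvec(st['ee_rot']).as_matrix().round(3))
# rail edge direction
print(plane(t,(281,278),.01),plane(t,(475,268),.01))
a=np.arctan2(d[1],d[0])
for jd in(a,a+np.pi,a+np.pi/2,a-np.pi/2):
    z=np.array([np.cos(jd),np.sin(jd),0]);y=np.array([0,0,-1.]);o=R.from_matrix(np.c_[np.cross(y,z),y,z]).as_rotvec()
    for h in(.076,.2):
        q=arm.solve_ik(np.r_[P['red'][:2],h],o);print(np.degrees(jd).round(1),h,None if q is None else np.round(q,2))
E
```

```text
red (314.59027777777777, 249.0402777777778) (304, 238, 22, 23) (283.3845902709761, 235.08880182827292) (271, 222, 25, 28) [0.5127 0.0479 0.0932] [0.5122 0.0479 0.1   ] [0.5127 0.0472 0.094 ]
blue (382.51385390428214, 245.37027707808565) (371, 235, 24, 22) (330.7690666666667, 280.896) (318, 266, 26, 31) [ 0.5202 -0.0526  0.0938] [ 0.5197 -0.0517  0.1   ] [ 0.5204 -0.0529  0.094 ]
0.10079448536743335 [-0.00756414  0.1005089  -0.00052164]
[[ 0.968 -0.     0.251]
 [-0.251 -0.001  0.968]
 [ 0.    -1.    -0.001]]
[0.46517411 0.10334721 0.01      ] [ 0.48839422 -0.21614516  0.01      ]
94.3 0.076 [-0.46  0.44  0.35  2.03 -0.22  0.71  1.67]
94.3 0.2 [-0.6   0.27  0.5   1.92 -0.15  0.98  1.62]
274.3 0.076 [-0.77  0.53  0.77  2.05 -0.53  0.77 -1.17]
274.3 0.2 [-0.89  0.33  0.88  1.94 -0.3   1.01 -1.36]
184.3 0.076 [-1.03  0.81  1.25  2.06 -0.94  1.02 -2.34]
184.3 0.2 [-1.11  0.52  1.27  1.95 -0.56  1.1  -2.66]
4.3 0.076 [-0.61  0.47  0.54  2.04 -0.36  0.73  0.23]
4.3 0.2 [-0.72  0.29  0.65  1.93 -0.21  0.99  0.1 ]
```

Both views agree: height 93 mm against 92 expected, spacing 100.8 mm against 100. I'll move above the red knob with the jaws opening across the row, then check with the wrist camera.

```bash
cat >> h.py <<'E'
a=np.radians(4.3);_z=np.array([np.cos(a),np.sin(a),0]);_y=np.array([0,0,-1.])
ORI=R.from_matrix(np.c_[np.cross(_y,_z),_y,_z]).as_rotvec()
E
python3 - <<'E'
from h import *
from cell import arm
arm.movep([.5125,.0478,.19],ORI)
c=arm.read_camera('wrist');cv2.imwrite('pics/wrist1.png',c['image'][:,:,::-1])
st=arm.read_state();print(st['time_s'],st['eef_pos'],st['ee_rot'],ORI,st['ft_force'])
p,b=blob(c['image'],'red',(320,200,200));print(p,b,plane(c,p,.104))
s=arm.read_camera('side');cv2.imwrite('pics/side1.png',s['image'][:,:,::-1])
E
```

```text
2.5083 [0.51254049 0.04896908 0.18990303] [-1.24467991  1.152322   -1.15201884] [-1.24374855  1.1537415  -1.1537415 ] [-0.05557601  0.57790702  0.06545416]
(317.49021397424195, 210.60095325017744) (294, 188, 48, 46) [0.51230802 0.04788103 0.104     ]
```

View pics/wrist1.png

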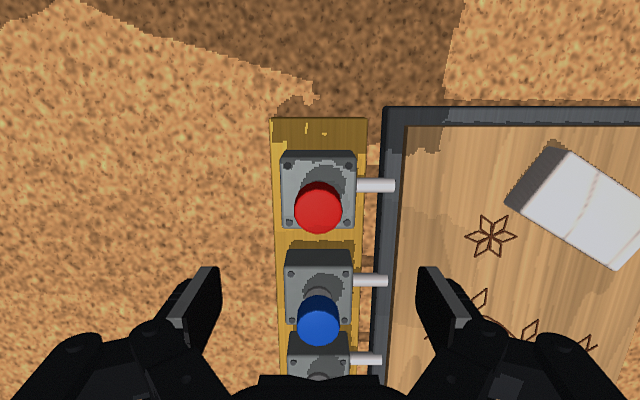

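The wrist view shows the red cap at (317,211), between the jaw lines. That puts it at x=0.5123, y=0.0479, matching the other two views. Next I descend, grip and pull.

```bash
python3 - <<'E'
from h import *
from cell import arm
def p(t):
    s=arm.read_state();print(t,round(s['time_s'],2),s['eef_pos'].round(4) if hasattr(s['eef_pos'],'round') else s['eef_pos'],np.round(s['ft_force'],1),round(s['gripper_width'],3));return np.array(s['eef_pos'])
print(arm.move_l([.5124,.0478,.076],rate=.08,guard=10));p('down')
arm.grip(0.0);e=p('grip')
print(arm.move_l(e+[0,0,.031],rate=.03,guard=25));p('up')
arm.dwell(.5)
for n in('side','top'):
    c=arm.read_camera(n);cv2.imwrite(f'pics/{n}2.png',c['image'][:,:,::-1])
    if n=='side':cv2.imwrite('pics/side2c.png',cv2.resize(c['image'][150:350,200:460,::-1],None,fx=3,fy=3))
E
```

```text
False
down 4.13 [0.5127 0.0479 0.0764] [-0.4 -0.1  0.5] 1.0
grip 4.66 [0.5122 0.0478 0.0764] [-2.8  0.5  5.4] 0.406
True
up 5.64 [0.5122 0.0478 0.1065] [1.9 0.8 2.8] 0.396
```

View pics/side2c.png

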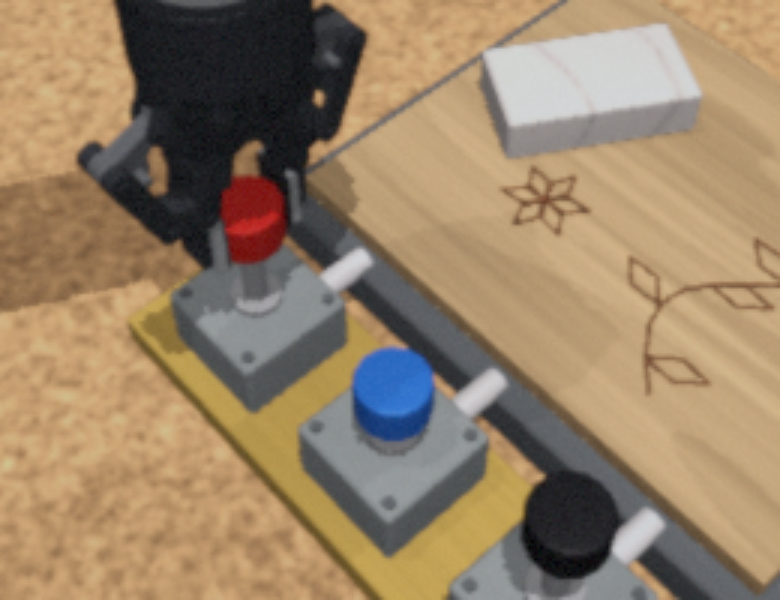

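The crop shows the red cap well up at (253,218), with its stem exposed like the black one's; blue is still in and black still out. I'll check the red cap's height numerically, and if it passes, push it home and release.

```bash
python3 - <<'E'
from h import *
from cell import arm
def p(t):
    s=arm.read_state();print(t,round(s['time_s'],2),np.round(s['eef_pos'],4),np.round(s['ft_force'],1),round(s['gripper_width'],3));return np.array(s['eef_pos'])
def height():
    c=arm.read_camera('side');q,b=blob(c['image'],'red',(284,228,32));o,d=ray(c,q)
    u=(np.array([.5124,.0478])-o[:2]);k=u@d[:2]/(d[:2]@d[:2]);print('red z',(o+k*d).round(4),b);return (o+k*d)[2],c
z,_=height()
assert z-.093>.023
e=p('out')
print(arm.move_l([e[0],e[1],.0755],rate=.03,guard=35));p('in')
height()
arm.grip(1.0);p('open')
print(arm.move_l([e[0],e[1],.19],rate=.1,guard=10));p('clear')
z,c=height()
cv2.imwrite('pics/side3c.png',cv2.resize(c['image'][150:350,200:460,::-1],None,fx=3,fy=3))
E
```

```text
red z [0.5157 0.046  0.1224] (274, 209, 21, 28)
out 6.29 [0.5121 0.0478 0.106 ] [ 5.2 -0.2  3.9] 0.403
False
in 7.45 [0.5122 0.0478 0.0763] [ 0.3 -1.1 18.4] 0.403
red z [0.5158 0.046  0.0927] (276, 222, 20, 28)
open 8.05 [0.5117 0.0478 0.0752] [ 0.1 -0.6  0.6] 0.994
False
clear 9.34 [0.5117 0.0478 0.1894] [-0.9  0.7 -1. ] 1.001
red z [0.5128 0.0476 0.094 ] (271, 222, 25, 28)
```

View pics/side3c.png

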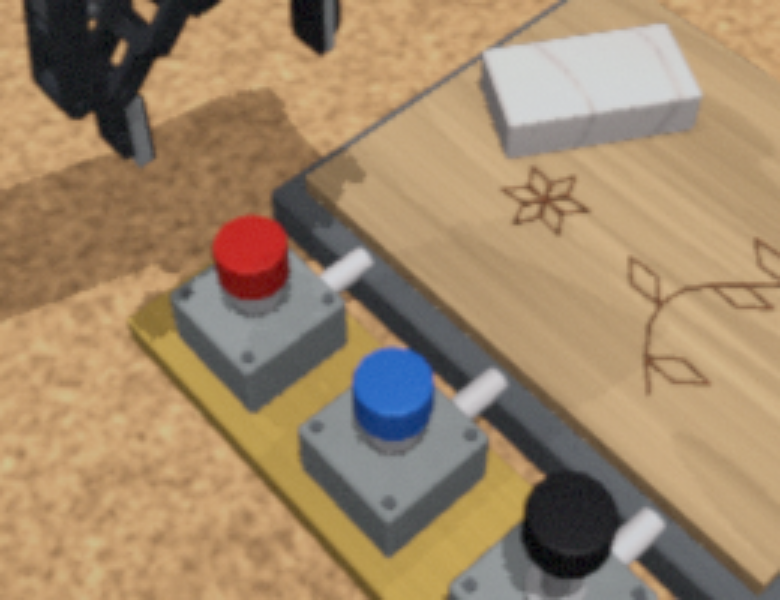

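The crop shows red home at (251,257), with the same bounding box as at the start. Blue is in, black is out and the gripper is clear, so I'm handing in.

```bash
python3 -c "
from cell import arm
print(arm.finish_job(),arm.read_state()['time_s'])"
```

```text
the job is handed in; nothing more can be done
the job is handed in; nothing more can be done
```

The red knob was pulled out to its stop, held out for over 0.5 s, pushed fully home and released. I handed the job in a little after 9.3 s of the 29 s allowed.

- **Red knob out:** the side camera put the cap at z = 0.122 m, about 29 mm of travel. The gripper rose 30 mm before the 25 N force guard stopped it, which fits the knob reaching its stop.
- **Red knob home:** after release the cap measured z = 0.094 m, and its outline in the image was the same as at the start, to the pixel.
- **Blue and black knobs:** by eye in the last picture, blue was still in and black still out. I did not measure their heights at the end.
- **Robot:** the gripper was open, about 85 mm above the cap's top, with about 1 N or less showing on the wrist.

No check failed. While gripped, the cap was partly hidden by a finger, which shifted the camera's estimate sideways by about 3 mm, so the height measured with the knob out is slightly less certain.

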